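# Index the filter turret and lock it

### The arm

A 6-joint arm with a two-finger parallel gripper is mounted at the origin on a cart in front of the work surface, level with it; the furniture and walls round the work are solid. World frame = base frame: x ahead of the robot, y to its left, z up, the work surface at z = 0. Lengths are in mm, angles in rad, forces in N, time in s.
With the tool pointing down it reaches from about 300 to 775 mm from the base axis. Payload 14.6 kg.
Tool frame: the origin (TCP) lies on the centre line of the jaws, within the pads' length; the fingertips stand 19 mm ahead of it and the grasp point (between the pads) is the TCP (bot.tip_reach is the distance from the TCP to the fingertips, in mm); z points along the fingers, y is the line along which they close (so a half turn about z gives the same grasp; the last joint's range is limited). The gripper opens to 85 mm and grips with 20 to 120 N. Pads are 22 mm wide; open, the fingers measure 114 mm over their backs; the gripper's body (76 mm by 85 mm) begins 54 mm behind the grasp point. The pads swing forward as they close: fully open they stand 13 mm farther back than shut.
Start: joints at [1.184, 0.3, 1.521, -0, 1.321, -0.067], TCP at [172.904, 522.105, 250.281] pointing down, gripper open.
Joint ranges: [-3.03, 3.03], [-0.79, 2.21], [0.23, 2.52], [-1.04, 4.18], [0, 3.07], [-2.55, 2.55]. Speed limits (rad/s): [2.22, 2.22, 2.57, 3.14, 3.14, 3.14].

### API

Orientations are given as a unit quaternion [w, x, y, z].
In Python, from rig import bot gives the robot as it stands. Calls block until the motion is done:
- bot.move_to(position, orientation): joint-space move of the TCP to a pose.
- bot.servo_line(position, attitude=None, speed=150, until_force=None): straight line of the TCP; attitude=None keeps the orientation; speed is the mean speed in mm/s. With until_force (N) it stops when the force on the tool has changed by that much, and returns True; else False.
- bot.move_joints(angles): joint-space move.
- bot.move_gripper(opening, grip_force=None): finger opening in mm; grip_force is the grip in N (None keeps the last); returns when the fingers have stopped.
- bot.dwell(seconds).
- bot.ik(position, orientation): joint angles nearest the present ones, or None.
- bot.read_state(): the state.
- bot.read_camera(name): name is "side" or "top" or "wrist"; returns a dict with "image" (420x560x3 uint8, blue, green, red), "depth" (420x560 float32, mm along the optical axis (not along the pixel's ray), 0 where there is no reading), "fovy" (degrees; the focal length in pixels is half the picture's height over the tangent of half this angle, whatever the lens; pixels are square), "cx", "cy" (the principal point, pixels), "eye" and "attitude" of the camera in the world; the wrist camera has in their place "mount" (4x4, takes a point from camera to tool coordinates, whose origin is the TCP and whose axes are the flange's). Camera axes: x right, y down, z forward; pixel columns grow to the right and rows downward; lengths in mm; the calibration is good to about 2 mm. A picture is of the moment at which its call begins: read the wrist's pose just before it.
A pose or a line that the arm cannot do raises bot.MotionError and nothing moves.
- bot.finish_job(): hands the job in; it is judged then, once.
The state is a dict: "clock": time; "joint_positions": joint angles; "qvel": joint speeds; "effort": joint torques, N m; "ee_pos": TCP position; "tool_rot": TCP orientation; "ft_force": force on the tool from outside, world axes, zero at the start; "moment": the same for the moment, N m; "grip_width": finger opening in mm; "grip_force": force on a finger pad.
Only numpy, scipy, OpenCV 4.12 (cv2) and the standard library are available. Lean on these libraries where they do the work, as an engineer would, in place of code of your own. Each camera call takes 0.05 s, during which the arm holds its last target. There are 200 camera calls.

### The job

Turn the filter turret clockwise by its black knob, counting the clicks, until filter five (counting the white-ringed open window as zero) rests seated under the lamp bridge; do not run past it. Then press the red lock plunger down gently until it is fully home. Hold the knob without squeezing it hard, and leave the other things on the bench where they are.

Things in the scene. Friction and masses are not known exactly. Their poses are not given: they have to be found in the camera images.
- turret_stand: the fixed instrument stand: a round white base 208 mm across with a blue band, 41 mm tall; origin on the turret's axis at the worktop, z up, +x to its white rear column and lamp bridge (78 mm tall), under which lies the gate; -y to its side post with the lock (72 mm tall)
- turret (a joint): turret angle (of the disc, not the knob), rad, growing clockwise seen from above. It clicks every 0.5236 rad (30 deg) and, let go (unless just midway), is pulled into the nearest click. At n x 0.5236 station n is at the gate: 0 the white-ringed open window, five at 2.618; clockwise brings the next number. Pushing it out of a click takes about 0.25 N m. It starts at station 1, 2 or 3
- gate (a point): the gate: fixed point under the lamp bridge at the disc's top, 56 mm from the turret's axis, where the chosen window must come. The turret is a steel disc 164 mm across, top 52 mm up, with a toothed rim 62 mm up, and 12 round windows in it, each 25 mm, 30 deg apart: the white-ringed open one and eleven grey filters, darker from one to the next
- knob (a point): middle of the round black knob that turns the turret: 44 mm across, 28 mm tall, upright on the turret's axis, its middle 112 mm and top 126 mm above the worktop. Its coupling is worn: it turns freely through up to 0.5 rad before it takes the turret along. Thin-walled: more than 22 N a finger damages it, while too light a grip slips on it
- lock (a joint): travel of the lock plunger, m: 0 up, growing downward, 0.012 fully home at a hard stop. Friction of about 4 N holds it where it is left. Its pin goes into a gap in the turret's rim and is stopped by a tooth, about 3 mm down, when the turret does not sit in a click. Pressing with more than 25 N damages it
- lock_top (a point): top centre of the lock's round red button, 24 mm across, moving with it; 91 mm above the worktop when up, 79 mm when home; 84 mm from the turret's axis on the stand's -y side
- beaker: bystander: glass beaker, 54 mm across, 70 mm tall; origin at its underside
- red_vial: bystander: glass vial with white cap and red band, 27 mm across, 72 mm tall; origin at its underside
- black_vial: bystander: glass vial with black cap, 22 mm across, 58 mm tall; origin at its underside
- slide_box: bystander: small white and red carton, 34 x 82 x 30 mm; origin at its underside
- ph_strips: bystander: small white and yellow carton, 30 x 66 x 22 mm; origin at its underside
- tape_roll: bystander: yellow tape roll, 59 mm across, 19 mm tall; origin at its underside

How it is judged:
By the outcome, as a careful person would: the job done as asked, in the order asked, and still so for the second after the job is handed in, with the robot touching nothing.
It also fails if it takes over 54 s, if anything falls off the work surface, if the arm or the gripper's body presses on something with over 40 N, if the wrist force passes 120 N, or if a joint passes its speed limit or range.

## Working session

There is one attempt and no reset: what is moved stays moved. The work goes in short steps, each a Python script; the robot and the scene stay as the last script left them, time stands still between calls to the robot, and variables do not carry over. Pictures are saved under pics/ and viewed, at most 10 in all, crops included, and the job is handed in when it is done.

```bash
ls; mkdir -p pics; python3 - <<'E'
from rig import bot
import cv2,numpy as np
ims=[]
for n in ("top","side"):
    c=bot.read_camera(n); print(n,c["fovy"],c["cx"],c["cy"],c["eye"],c["attitude"])
    cv2.imwrite(f"pics/{n}0.png",c["image"]); np.savez(f"{n}0.npz",**c)
s=bot.read_state(); print(s)
E
```

```text
pics
top 49.70642549411186 278.2831793423093 207.2904460282059 [ 344.01315512  -34.38423011 1340.53892469] [-0.06427187  0.71268757 -0.69544589  0.0655787 ]
side 44.98632903963343 275.09280001367125 215.70100573220975 [ 170.34018677 1023.16451713  901.88480795] [ 0.08846515 -0.16855756  0.8745551  -0.44599959]
{'clock': 0.1, 'joint_positions': array([ 1.18440309e+00,  3.00402373e-01,  1.52152647e+00,  2.07708297e-05,
        1.32069030e+00, -6.65984678e-02]), 'qvel': array([ 0.00016456, -0.00052123, -0.00123839,  0.00166506, -0.0044485 ,
        0.00037869]), 'effort': array([ 2.50386634e-03, -5.44381857e+01, -3.62366652e+01, -3.46125364e-05,
        3.01307919e-03,  3.71632086e-05]), 'ee_pos': array([172.83026495, 521.93913889, 249.78210424]), 'tool_rot': array([-1.25060114e-04,  1.59219422e-01,  9.87243087e-01, -4.97875420e-04]), 'ft_force': array([ 0.95044236, -0.17817623, -0.17270489]), 'moment': array([-0.0013891 ,  0.01240121, -0.04859884]), 'grip_force': 0.0, 'grip_width': 85.11666949478278}
```

View pics/top0.png

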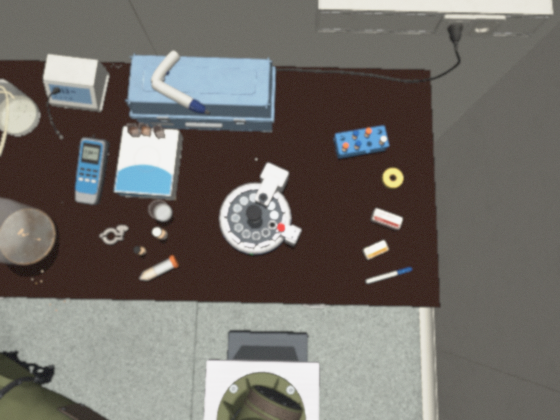

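View pics/side0.png

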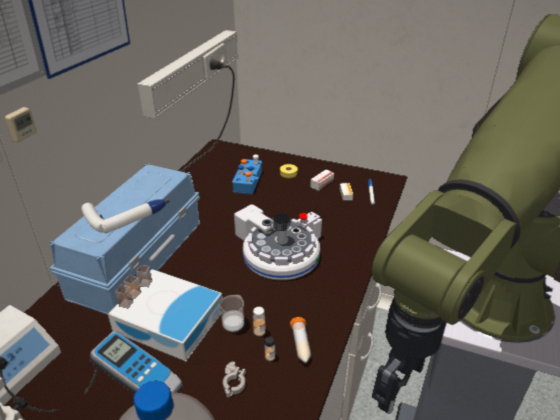

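The top view shows the turret stand at about (255,217), with the knob at (255,215), the red lock at (281,228) and the bridge towards (268,185). In the side view the knob is at (282,222) and the lock at (304,217). Next I'll compute positions.

```bash
cat > h.py <<'E'
import numpy as np,cv2
from scipy.spatial.transform import Rotation as R
def Q(q): return R.from_quat(np.roll(q,-1))
def cam(c,state=None):
    f=210/np.tan(np.radians(c["fovy"])/2)
    if "eye" in c: return f,np.array(c["eye"]),Q(c["attitude"]).as_matrix()
    M=np.array(c["mount"]); T=Q(state["tool_rot"]).as_matrix()
    return f,T@M[:3,3]+state["ee_pos"],T@M[:3,:3]
def ray(c,u,v,z,state=None):
    f,e,A=cam(c,state); d=A@np.array([(u-c["cx"])/f,(v-c["cy"])/f,1]); return e+d*(z-e[2])/d[2]
def proj(c,p,state=None):
    f,e,A=cam(c,state); q=A.T@(np.array(p)-e); return np.array([c["cx"]+f*q[0]/q[2],c["cy"]+f*q[1]/q[2]])
def blob(mask,near=None):
    n,l,s,ce=cv2.connectedComponentsWithStats(mask.astype(np.uint8)*255)
    o=[(int(s[i,4]),ce[i].round(1)) for i in range(1,n) if s[i,4]>8]
    return sorted(o,key=lambda a:-a[0])
def red(im):
    h=cv2.cvtColor(im,cv2.COLOR_BGR2HSV); return ((h[...,0]<8)|(h[...,0]>172))&(h[...,1]>150)&(h[...,2]>120)
E
python3 - <<'E'
from h import *
for n,box in (("top",(150,270,210,310)),("side",(190,285,230,330))):
    c=dict(np.load(n+"0.npz")); im=c["image"]; r0,r1,c0,c1=box
    m=np.zeros(im.shape[:2],bool); m[r0:r1,c0:c1]=1
    rb=blob(red(im)&m); print(n,"red",rb[:3],[ray(c,*b[1],91).round(1) for b in rb[:2]])
    kb=blob((im.max(2)<45)&m); print("dark",[(b,ray(c,*b[1],126).round(1)) for b in kb[:5]])
    h=cv2.cvtColor(im,cv2.COLOR_BGR2HSV)
    bl=(h[...,0]>95)&(h[...,0]<125)&(h[...,1]>90)&m
    pts=np.argwhere(bl)[:,::-1].astype(np.float32); 
    P=np.array([ray(c,*p,20)[:2] for p in pts]).astype(np.float32)
    if len(P)>5: print("band",len(P),cv2.minEnclosingCircle(P))
    cv2.imwrite(f"pics/{n}crop.png",cv2.resize(im[r0:r1,c0:c1],None,fx=6,fy=5 if 0 else 6,interpolation=cv2.INTER_CUBIC)[:600,:800])
E
```

```text
top red [(29, array([280.7, 227.3]))] [array([520., -42.,  91.])]
dark [((16, array([289.9, 246.4])), array([464. , -67.6, 126. ]))]
side red [(46, array([302.7, 215.8]))] [array([522. , -41.4,  91. ])]
dark [((166, array([281.7, 219. ])), array([552.6,  37.8, 126. ])), ((114, array([308.4, 270.4])), array([424.6, 199.1, 126. ])), ((19, array([321.4, 237.9])), array([433.3,  75. , 126. ])), ((11, array([254.6, 191.5])), array([670.2, -55.2, 126. ]))]
band 221 ((640.48876953125, -38.88340759277344), 221.018798828125)
```

View pics/topcrop.png

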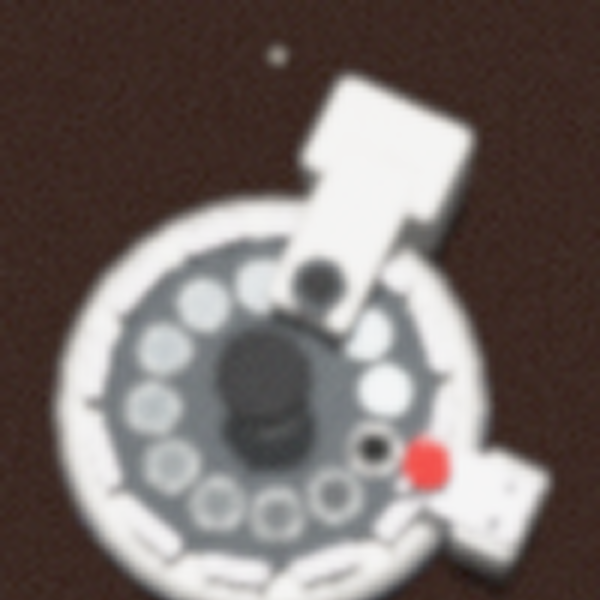

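Open window is at crop (374,448), which is 3 steps clockwise of the gate, and the lightest filter sits next to it. So the turret is at station 3 and needs two clicks. The knob's top is at crop (262,372), full-image (253.7,212).

```bash
cat >> h.py <<'E'
def down(yaw): # tool z down, tool y axis at angle yaw from world x (line of closing)
    y=np.array([np.cos(yaw),np.sin(yaw),0]); z=np.array([0,0,-1.]); x=np.cross(y,z)
    q=R.from_matrix(np.c_[x,y,z]).as_quat(); return np.roll(q,1)
E
python3 - <<'E'
from h import *
from rig import bot
c=dict(np.load("top0.npz"))
k=ray(c,253.7,212,126); s=dict(np.load("side0.npz")); print("knob",k, proj(s,k))
L=np.array([521,-41.8]); v=L-k[:2]; print(np.hypot(*v)," lock dir",np.degrees(np.arctan2(v[1],v[0])))
g=ray(c,210+318/6,150+285/6,78); print("bridge",g-k)
for d in range(-180,180,30):
    j=bot.ik([k[0],k[1],116],down(np.radians(d))); print(d,None if j is None else j.round(2))
E
```

```text
knob [555.24172383  32.61498039 126.        ] [281.49117991 217.67119768]
81.91510823321558  lock dir -114.70931392263641
bridge [ 50.83918207 -22.3593084  -48.        ]
-180 None
-150 None
-120 [-0.01  0.46  1.64 -0.    1.05  2.09]
-90 [-0.01  0.46  1.64 -0.    1.05  1.56]
-60 [-0.01  0.46  1.64 -0.    1.05  1.04]
-30 [-0.01  0.46  1.64 -0.    1.05  0.52]
0 [-0.01  0.46  1.64 -0.    1.05 -0.01]
30 [-0.01  0.46  1.64 -0.    1.05 -0.53]
60 [-0.01  0.46  1.64 -0.    1.05 -1.05]
90 [-0.01  0.46  1.64 -0.    1.05 -1.58]
120 [-0.01  0.46  1.64 -0.    1.05 -2.1 ]
150 None
```

```bash
python3 - <<'E'
from h import *
from rig import bot
bot.move_to([555,32.6,240],down(np.radians(60)))
st=bot.read_state(); c=bot.read_camera("wrist"); np.savez("w1.npz",**c)
print(st["clock"],st["ee_pos"],proj(c,[555.2,32.6,126],st),proj(c,[521,-41.8,91],st),c["depth"].min(),c["depth"].max())
im=c["image"]; cv2.imwrite("pics/w1.png",im)
rb=blob(red(im)); print(rb[:2],[ray(c,*b[1],91,st) for b in rb[:1]])
# knob top by depth
f,e,A=cam(c,st); v,u=np.mgrid[0:420,0:560]; d=c["depth"]
P=np.stack([(u-c["cx"])/f*d,(v-c["cy"])/f*d,d],-1)@A.T+e
m=(abs(P[...,2]-126)<5)&(d>0)&(np.hypot(P[...,0]-555,P[...,1]-33)<45)
b=P[m][:,:2].astype(np.float32); print(m.sum(),P[m].mean(0),cv2.minEnclosingCircle(b) if len(b) else 0)
E
```

```text
2.3167 [554.93812791  33.36453302 240.03066451] [277.68424478 216.72074121] [180.25584446 210.92602476] 0.0 1100.5472
[(524, array([179.1, 211. ]))] [array([520.57076228, -42.67760098,  91.        ])]
2668 [553.95678367  33.40627052 125.34136182] ((555.2510375976562, 32.86146926879883), 23.051923751831055)
```

View pics/w1.png

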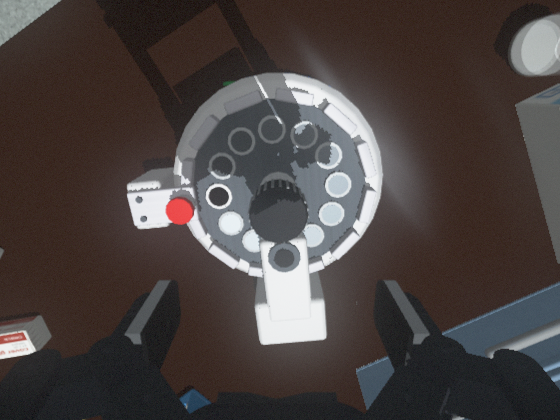

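The wrist view confirms station 3: open window at (219,196), two filters, then the bridge gate at about (285,255). The knob is at (278,212), giving (555,33). Next I'll grip it and turn in small steps, logging the moment.

```bash
python3 - <<'E'
from h import *
from rig import bot
bot.servo_line([555,33,114],attitude=down(np.radians(60)),speed=120)
bot.move_gripper(52,20); bot.move_gripper(30,20)
s=bot.read_state(); print(s["clock"],s["ee_pos"].round(1),s["grip_width"],s["grip_force"],s["ft_force"].round(1))
j=np.array(s["joint_positions"]); 
j=np.array(bot.ik([555,33,114],down(np.radians(60))))
for i in range(1,10):
    q=j.copy(); q[5]+=np.radians(4*i); bot.move_joints(q); s=bot.read_state()
    print(4*i,round(s["clock"],2),round(s["moment"][2],3),round(s["grip_force"],1),s["ft_force"].round(1))
np.save("j0.npy",j)
st=bot.read_state(); c=bot.read_camera("wrist"); t=bot.read_camera("top")
w=cv2.resize(t["image"][150:270,210:310],(500,600),interpolation=cv2.INTER_CUBIC)
cv2.imwrite("pics/g1.png",np.hstack([cv2.resize(c["image"],(400,300)),cv2.resize(w,(250,300))]))
E
```

```text
4.225 [555.6  33.8 114.6] 43.62636891932732 21.74625724554062 [4.  7.7 1.4]
4 4.47 -0.023 21.7 [3.9 6.9 1.9]
8 4.72 0.107 21.8 [3.3 7.5 2.7]
12 4.97 0.195 21.7 [3.6 8.2 1.4]
16 5.22 0.176 21.7 [5.  8.7 1.5]
20 5.47 0.009 21.7 [3.8 9.2 1.2]
24 5.72 -0.042 21.7 [4.9 9.5 1.4]
28 5.97 -0.005 21.7 [6.  8.9 0.7]
32 6.22 -0.002 21.7 [ 5.7  9.1 -0.3]
36 6.47 0.115 21.7 [6.2 9.4 0.5]
```

View pics/g1.png

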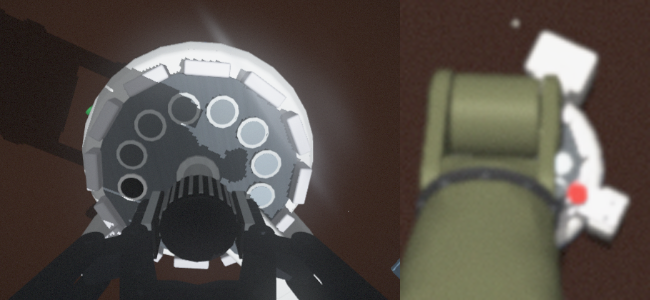

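The wrist view (rotated 36°) shows the open window at about (131,187) in the half-size picture. The torque trace shows one click passed at about 20° and re-engagement at about 36°. I'll check that by projection, recentre the grip slightly, then take the second click.

```bash
python3 - <<'E'
from h import *
from rig import bot
def chk():
    st=bot.read_state(); c=bot.read_camera("wrist"); im=c["image"].max(2)
    ang={}
    for n in (3,4,5,6):
        a=np.radians(-25-30*n); p=proj(c,[555.5+56*np.cos(a),33.5+56*np.sin(a),52],st)
        x,y=p.round().astype(int); ok=4<x<556 and 4<y<416
        ang[n]=(x,y,im[y-4:y+5,x-4:x+5].mean().round() if ok else None)
    print(ang); return c
chk()
yaw=24
bot.servo_line([555.7,34,114],attitude=down(np.radians(yaw)),speed=20)
s=bot.read_state(); print(s["clock"],s["ft_force"].round(1),s["grip_force"],s["ee_pos"].round(1))
j=np.array(bot.ik([555.7,34,114],down(np.radians(60))))
print((np.array(s["joint_positions"])[5]-j[5])*57.3)
for a in (39,42,45,48,51,54,56):
    q=j.copy(); q[5]+=np.radians(a); bot.move_joints(q); s=bot.read_state()
    print(a,round(s["clock"],2),round(s["moment"][2],3),round(s["grip_force"],1),s["ft_force"].round(1))
bot.dwell(.3); s=bot.read_state(); print(s["moment"][2])
c=chk(); cv2.imwrite("pics/g2.png",c["image"])
E
```

```text
{3: (np.int64(210), np.int64(298), np.float64(93.0)), 4: (np.int64(186), np.int64(261), np.float64(34.0)), 5: (np.int64(186), np.int64(215), np.float64(58.0)), 6: (np.int64(211), np.int64(174), np.float64(67.0))}
6.875 [-0.1  3.3  5.7] 21.980811953544617 [556.   34.3 114.5]
35.99894462486257
39 7.12 0.104 22.0 [1.  2.9 6. ]
42 7.38 0.116 22.0 [0.8 3.1 5.4]
45 7.62 0.152 22.0 [1.1 2.3 5. ]
48 7.88 0.063 22.0 [1.2 4.1 5.1]
51 8.12 -0.024 22.0 [2.9 3.9 5.2]
54 8.38 0.047 22.0 [2.8 4.2 5.1]
56 8.62 -0.032 22.0 [3.7 5.5 4.7]
0.019508000179714588
{3: (np.int64(234), np.int64(314), np.float64(33.0)), 4: (np.int64(200), np.int64(287), np.float64(41.0)), 5: (np.int64(183), np.int64(246), np.float64(29.0)), 6: (np.int64(191), np.int64(200), np.float64(54.0))}
```

View pics/g2.png

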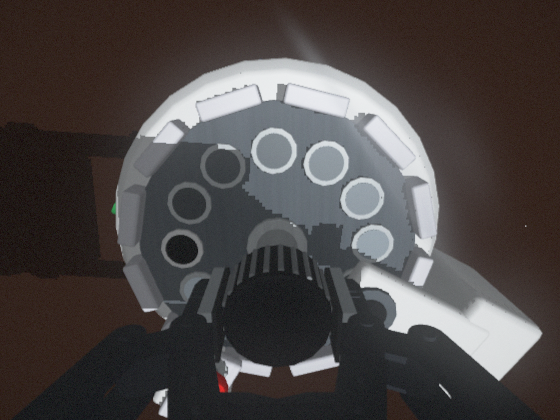

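The open window is at (182,248), against a station-5 prediction of (183,246). So filter five is at the gate, and the next step is to release and press the lock.

```bash
python3 - <<'E'
from h import *
from rig import bot
o=down(np.radians(-25))
bot.move_gripper(70); s=bot.read_state()
bot.servo_line([555.7,34,190],speed=150)
bot.move_gripper(0)
print("tip",bot.tip_reach,bot.read_state()["grip_width"])
bot.move_to([520.6,-42.2,150],o)
bot.servo_line([520.6,-42.2,120],speed=80); bot.dwell(.3)
s0=bot.read_state(); print(s0["clock"],s0["ee_pos"].round(1),s0["ft_force"].round(1))
hit=bot.servo_line([520.6,-42.2,94],speed=10,until_force=11)
s=bot.read_state(); print(hit,s["clock"],s["ee_pos"].round(1),(s["ft_force"]-s0["ft_force"]).round(1))
E
```

```text
tip 19.0 -0.07725462051411329
11.9583 [520.7 -42.2 120.3] [-0.1  0.9  0.9]
True 13.9083 [520.7 -42.2  98. ] [-0.8 -1.4  5.1]
```

```bash
python3 - <<'E'
from h import *
from rig import bot
hit=bot.servo_line([520.6,-42.2,95],speed=5,until_force=10)
s=bot.read_state(); print(hit,s["clock"],s["ee_pos"].round(1),s["ft_force"].round(1))
bot.servo_line([520.6,-42.2,150],speed=80)
bot.servo_line([530,10,270],attitude=down(np.radians(60)),speed=150)
bot.dwell(.2)
st=bot.read_state(); c=bot.read_camera("wrist"); im=c["image"]; cv2.imwrite("pics/e.png",im)
rb=blob(red(im)); print(st["clock"],rb[:2],proj(c,[520.6,-42.2,79],st),proj(c,[520.6,-42.2,91],st))
f,e,A=cam(c,st); u,v=rb[0][1].round().astype(int); d=c["depth"][v-3:v+4,u-3:u+4]; d=np.median(d[d>0])
print("lock top",A@np.array([(u-c["cx"])/f*d,(v-c["cy"])/f*d,d])+e)
a=np.radians(-25-150); print("open at",proj(c,[555.8+56*np.cos(a),34+56*np.sin(a),52],st))
E
```

```text
True 14.2 [520.8 -42.2  98. ] [-2.2  0.8  5.5]
16.8333 [(373, array([225.4, 206.6]))] [226.27622677 206.65171772] [224.48621885 210.66771326]
lock top [520.38891574 -43.61138038  78.48339796]
open at [279.66470185 146.6071037 ]
```

View pics/e.png

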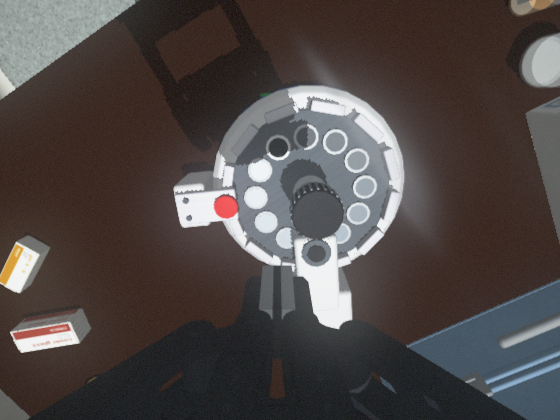

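The open window is at (278,147), which matches station 5. The lock button at (225,207) measures 78.5 mm high, so it is fully home, and the robot is clear of everything.

```bash
python3 -c "
from rig import bot
print(bot.finish_job())"
```

```text
the job is handed in; nothing more can be done
None
```

Filter five is seated at the gate after two clicks from station 3 and the lock plunger is fully home; the job is handed in at about 17 s, with the knob grip reading at most 22.0 N, right at its limit.

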